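# Unlatch and slide open a pipette-tip box

### The job

Open the pipette-tip box: press the orange snap tab all the way in, then push the released clear cover along its guides, off the tips and fully onto the parking shelf at the other end of the dock. Only press and push: do not lift or tip the cover, leave it lying flat on the shelf, and leave the bottle, the beaker and the vial where they stand.

Things in the scene. Friction and masses are not known exactly. Their poses are not given: they have to be found in the camera images.
- dock: Tip-box dock, fixed to the bench: white block with a blue foot, 116 (x) x 300 (y) mm, anywhere, turned. Origin: centre of its underside, z up, y along it. -y half: the seat (purple rack, 96 pipette tips, tops z 66.5 mm); +y half: grey parking shelf (z 65 mm). Rails along both long sides carry the cover at z 68 mm between upright guides (inner faces x = +-47 mm, tops z 76 mm).
- dock_rear (a point): Middle of the gap at the dock's seat (-y) end, at dock x = 0, y = -144 mm, z = 68 mm. On either side a white corner stop (|x| 35 to 47 mm, y -148 to -140 mm, top z 76 mm) backs the seated cover; the 70 mm between them is open from above and behind, so that a finger can push the cover's rear face.
- dock_stop (a point): Middle of the top of the white wall across the shelf (+y) end, at dock x = 0, y = 147 mm, z = 88 mm. Its inner face, at dock y = 144 mm, stops the cover.
- cover: Loose clear bluish cover, 90 (x) x 124 (y) x 22 (z) mm, about 100 g, an upturned tray with blue top edges. Origin: centre of its underside; axes as the dock's. Seated: dock y about -77 mm, z 68 mm; its front face (+y) is 4 mm from the tab, which blocks it; its rear face is at dock y = -139 mm. Against the end wall: y = +82 mm. It slides at less than 2 N.
- cover_rib (a point): Middle of the top of the blue thumb rib on the cover: 60 (x) x 10 (y) mm, rising 14 mm above the cover's top (its top is 36 mm above the cover's underside), 40 mm to the rear (-y) of the cover's centre. The cover may be pushed by this rib or by its rear face.
- tab (a joint): How far the orange snap tab is pressed straight down, m: 0 = out, 0.011 = fully in (hard stop). It moves stiffly (about 4 N) and stays where it is left. Below 0.009 it still blocks the cover; beyond that the cover passes over it.
- tab_top (a point): Middle of the top face of the orange tab, 24 (x) x 30 (y) mm, between seat and shelf, at dock x = 0, y = 4 mm. Its height: z = 77 mm when out, 66 mm fully in. The seated cover's front face is 19 mm away to -y; the cover's top is 13 mm higher than the tab's top when out.
- reagent: Bystander: amber bottle with a blue cap, 52 mm across, 115 mm tall, loose. Origin: centre of its underside.
- beaker: Bystander: glass beaker, 64 mm across, 85 mm tall, loose. Origin: centre of its underside.
- vial: Bystander: green stoppered glass vial, 38 mm across, 80 mm tall, loose. Origin: centre of its underside.
Mind the look-alikes: they are no part of the job. What is meant by the cover is not brown, and is the smaller of those in its own colour.

How it is judged (in metres and radians):
On the way, in this order (a step that is already met when the one before it is completed fails the run):
1. the tab is pressed in while the cover is still on its seat (value of joint tab above 0.009 m and y of cover in the frame of dock below -0.055 m), for 0.1 s.
2. the cover is off its seat, on the parking shelf (y of cover in the frame of dock above 0.06 m and z of cover in the frame of dock below 0.074 m), for 0.1 s.
At the end, for the whole second after the job is handed in: The tab is in by more than 9 mm; the cover lies still and flat (within 0.06 rad and 4 mm of the rails' height) between its guides on the parking shelf, its centre 60 to 90 mm to +y of the dock's centre (so all tips are uncovered) (value of joint tab above 0.009 m and y of cover in the frame of dock between 0.06 and 0.09 m and x of cover in the frame of dock between -0.008 and 0.008 m and z of cover in the frame of dock between 0.064 and 0.072 m and angle between cover's own z axis and vertical below 0.06 rad and linear speed of cover below 0.01 m/s); the robot touches nothing.
It fails at once if the cover is lifted more than 10 mm or tipped more than 0.2 rad (z of cover in the frame of dock above 0.078 m or angle between cover's own z axis and vertical above 0.2 rad).
It fails at once if the amber reagent bottle is moved more than 15 mm or tipped over (distance of reagent from where it was at the start of the episode above 0.015 m or angle between reagent's own z axis and vertical above 0.3 rad).
It fails at once if the glass beaker is moved more than 15 mm or tipped over (distance of beaker from where it was at the start of the episode above 0.015 m or angle between beaker's own z axis and vertical above 0.3 rad).
It fails at once if the green vial is moved more than 15 mm or tipped over (distance of vial from where it was at the start of the episode above 0.015 m or angle between vial's own z axis and vertical above 0.3 rad).
It also fails if it takes over 42 s, if anything falls off the work surface, if the arm or the gripper's body presses on something with over 40 N, if the wrist force passes 120 N, or if a joint passes its speed limit or range.

### The arm

A 6-joint arm with a two-finger parallel gripper is mounted at the origin on the work surface. World frame = base frame: x ahead of the robot, y to its left, z up, the work surface at z = 0. Lengths are in mm, angles in rad, forces in N, time in s.
With the tool pointing down it reaches from about 300 to 950 mm from the base axis. Payload 3.1 kg.
Tool frame: the origin (TCP) lies at the centre of the arm's flange, where the gripper is bolted on; the fingertips stand 173 mm ahead of it and the grasp point (between the pads) lies 155 mm ahead of it (manip.tips_ahead is the distance from the TCP to the fingertips, in mm); z points along the fingers, x is the direction in which the jaws open and shut, and the axes are right-handed (so a half turn about z gives the same grasp; the last joint's range is limited). The gripper opens to 85 mm and grips with 20 to 120 N. Pads are 22 mm wide; open, the fingers measure 114 mm over their backs; the gripper's body (76 mm by 85 mm) begins 54 mm behind the grasp point. The pads swing forward as they close: fully open they stand 13 mm farther back than shut.
Start: joints at [-1.215, 0.308, 1.634, -0, 1.2, -0.07], TCP at [258.131, -569.212, 404.672] pointing down, gripper open.
Joint ranges: [-3.06, 3.06], [-0.79, 1.96], [0.05, 2.63], [-1.19, 4.34], [0.05, 2.64], [-2.94, 2.94]. Speed limits (rad/s): [2.79, 2.79, 3.14, 3.14, 3.14, 3.14].

### API

Orientations are given as a unit quaternion [w, x, y, z].
In Python, from workcell import manip gives the robot as it stands.
- The arm moves only by the shell command python3 -m handwheel 'ROWS' [OPENING] [FORCE]. ROWS is JSON, one flat list of numbers, 6 for each row, row after row: the shift along the tool's x, y, z in units of 300 mm (1.0 is 300 mm), then the turn, a rotation vector about the tool's x, y, z in units of 360 degrees (1.0 is 360 degrees). In form: [tx, ty, tz, rx, ry, rz, tx, ty, tz, rx, ry, rz, ...]. A call has 1 to 5 rows; each row is the pose to reach, as a shift and turn from the pose commanded when the call began, along the tool's axes at that moment, turning the shorter way round; what a row does not reach only later rows make up. A row lasts 1/12 s, in which the tool goes at most 41.7 mm and 7.16 degrees, less where a joint would pass 70% of its speed; a pose out of reach is approached as far as the arm can. A call with a number of a shift or a turn outside -1 to 1 is refused whole. A call with a gripper value outside its range is refused whole. OPENING is the closure, from 0 (fully open) to 1 (shut), set as the call begins (- or left out, the last holds). The fingers move at their own pace and stop on an object; FORCE is the grip in N (left out, the last holds). Time passes only in rows, so rows that repeat a pose let the fingers close. It gives the time, the measured TCP pose, the force and the opening at its end, in the units of the state.
- manip.get_obs(): the state, without advancing time (a new reading comes with each control period).
- manip.grab_frame(name): name is "scene" or "side" or "wrist"; returns a dict with "pixels" (420x560x3 uint8, red, green, blue), "depth" (420x560 float32, mm along the optical axis (not along the pixel's ray), 0 where there is no reading), "fov_y" (degrees; the focal length in pixels is half the picture's height over the tangent of half this angle, whatever the lens; pixels are square), "cx", "cy" (the principal point, pixels), "cam_to_world" (4x4, takes a point from camera to world coordinates); the wrist camera has in their place "T_tool_cam" (4x4, takes a point from camera to tool coordinates, whose origin is the TCP and whose axes are the tool frame's). Camera axes: x right, y down, z forward; pixel columns grow to the right and rows downward; lengths in mm; the calibration is good to about 2 mm. A picture is of the moment at which its call begins: read the wrist's pose just before it.
- manip.job_done(): hands the job in, once; it reports no verdict.
The state is a dict: "t": time; "q": joint angles; "qd": joint speeds; "tau": joint torques, N m; "position": TCP position; "eef_rot": TCP orientation; "force": force on the tool from outside, world axes, zero at the start; "moment": the same for the moment, N m; "finger_gap": finger opening in mm.
Only numpy, scipy, OpenCV 4.12 (cv2) and the standard library are available. Lean on these libraries where they do the work, as an engineer would, in place of code of your own. Each camera call takes 0.05 s, during which the arm holds its last target. There are 200 camera calls.

## Working session

There is one attempt and no reset: what is moved stays moved. The work goes in short steps, Python scripts to look and compute and a shell command to move; the robot and the scene stay as the last step left them, time stands still between calls to the robot, and variables do not carry over. Pictures are saved under pics/ and viewed, about 8 in all and at most 12, crops included, and the job is handed in when it is done.

```bash
mkdir -p pics; cat > h.py <<'E'
import numpy as np, cv2
from workcell import manip
def grab(n):
    o=manip.get_obs(); f=manip.grab_frame(n)
    np.savez(f'{n}.npz',o_pos=o['position'],o_rot=o['eef_rot'],**f); return o,f
def load(n): return np.load(f'{n}.npz')
def focal(f): return 210/np.tan(np.radians(float(f['fov_y']))/2)
E
python3 - <<'E'
from h import *
for n in('scene','side'):
    o,f=grab(n); cv2.imwrite(f'pics/{n}0.png',f['pixels'][...,::-1])
    print(n,{k:(v.shape if hasattr(v,'shape') and v.size>16 else np.round(v,3)) for k,v in f.items()})
print(o)
E
```

```text
scene {'pixels': (420, 560, 3), 'depth': (420, 560), 'fov_y': np.float64(46.294), 'cx': np.float64(273.818), 'cy': np.float64(208.42), 'cam_to_world': array([[-1.62000e-01,  5.33000e-01, -8.31000e-01,  1.84728e+03],
       [ 9.86000e-01,  6.80000e-02, -1.49000e-01,  1.25373e+02],
       [-2.30000e-02, -8.44000e-01, -5.37000e-01,  9.79641e+02],
       [ 0.00000e+00,  0.00000e+00,  0.00000e+00,  1.00000e+00]])}
side {'pixels': (420, 560, 3), 'depth': (420, 560), 'fov_y': np.float64(46.736), 'cx': np.float64(285.101), 'cy': np.float64(201.876), 'cam_to_world': array([[-9.950000e-01, -5.700000e-02,  7.800000e-02,  3.787810e+02],
       [-9.500000e-02,  7.080000e-01, -7.000000e-01,  8.284990e+02],
       [-1.500000e-02, -7.040000e-01, -7.100000e-01,  1.077911e+03],
       [ 0.000000e+00,  0.000000e+00,  0.000000e+00,  1.000000e+00]])}
{'t': 0.05, 'q': array([-1.21471069e+00,  3.09005529e-01,  1.63517503e+00,  7.20801265e-06,
        1.19969175e+00, -6.97362817e-02]), 'qd': array([ 0.00054427, -0.00031917, -0.0008986 , -0.0006333 , -0.00052444,
        0.0011595 ]), 'tau': array([ 3.32033105e-04, -4.16699123e+01, -2.77869648e+01, -1.68720589e-04,
        4.37478637e-03, -2.08934203e-07]), 'position': array([ 257.97777842, -568.81494675,  403.45177981]), 'eef_rot': array([-6.85419054e-04,  8.40554941e-01, -5.41725107e-01, -9.10723891e-04]), 'force': array([ 0.57708911, -1.25931277, -0.33815933]), 'moment': array([-0.00896216, -0.03765558,  0.01118984]), 'finger_gap': 85.55069559998547}
```

View pics/scene0.png

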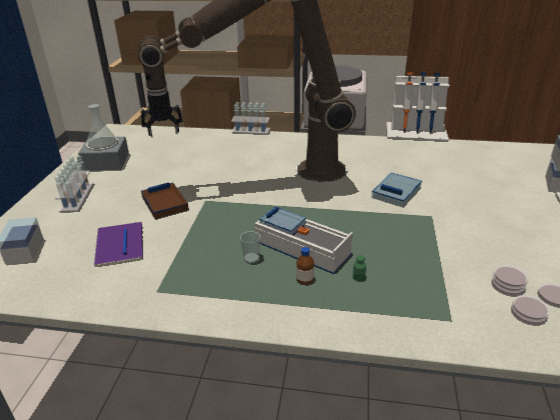

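View pics/side0.png

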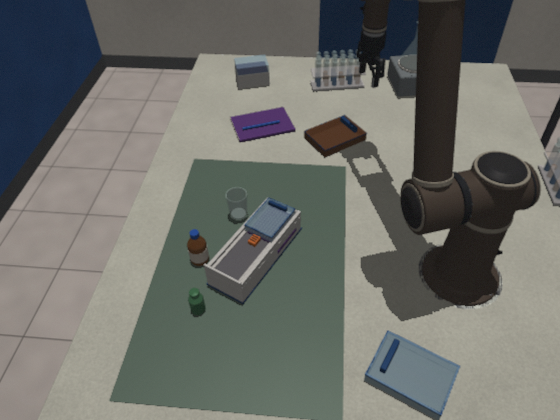

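Candidates for the cover:
- Blue cover on the dock: scene (283,221), side (270,219).
- Brown tray: scene (164,200), side (335,135).
- Larger loose blue cover: scene (397,188), side (412,372).

I choose the one on the dock, since it is smaller, blue and seated. Next I measure the tab, the rib and the dock axis, and check the choice in a close crop.

```bash
cat >> h.py <<'E'
def cloud(f,T=None):
    T=f['cam_to_world'] if T is None else T
    d=f['depth'];v,u=np.mgrid[:420,:560];F=focal(f)
    P=np.stack([(u-f['cx'])/F*d,(v-f['cy'])/F*d,d,np.ones_like(d)],-1)@T.T
    P=P[...,:3]; P[d==0]=np.nan; return P
def ray(f,u,v,z,T=None):
    T=f['cam_to_world'] if T is None else T
    F=focal(f); r=T[:3,:3]@np.array([(u-f['cx'])/F,(v-f['cy'])/F,1]); o=T[:3,3]
    return (o+r*(z-o[2])/r[2])[:2]
def toolT(f):
    from scipy.spatial.transform import Rotation as R
    q=f['o_rot']; T=np.eye(4); T[:3,:3]=R.from_quat([q[1],q[2],q[3],q[0]]).as_matrix(); T[:3,3]=f['o_pos']
    return T@f['T_tool_cam']
E
python3 - <<'E'
from h import *
crops=[]
for n,(u0,v0,u1,v1) in (('scene',(230,190,380,300)),('side',(180,175,320,325))):
    f=load(n); P=cloud(f); hsv=cv2.cvtColor(f['pixels'],cv2.COLOR_RGB2HSV)
    box=np.zeros((420,560),bool); box[v0:v1,u0:u1]=1
    H,S,V=[hsv[...,i].astype(int) for i in range(3)]
    ms={'tab':(H<14)&(S>190)&(V>120),'rib':(H>100)&(H<125)&(S>150)&(V>60),'vial':(H>50)&(H<85)&(S>110),'cover':(H>95)&(H<118)&(S>60)&(S<150)&(V>90)}
    for k,m in ms.items():
        nn,lab,st,c=cv2.connectedComponentsWithStats((m&box).astype(np.uint8))
        for i in range(1,nn):
            if st[i,4]>12: 
                p=P[lab==i]; print(n,k,st[i],c[i].round(1),np.nanmedian(p,0).round(1), 'ray76',ray(f,*c[i],76).round(1))
    h=box&(P[...,2]>60)&(P[...,2]<125)
    p=P[h]; print(n,'z>60',len(p), cv2.minAreaRect(p[:,:2].astype(np.float32)))
    c=f['pixels'][v0:v1,u0:u1,::-1]; crops.append(cv2.resize(c,None,fx=390/(u1-u0),fy=390/(u1-u0),interpolation=cv2.INTER_CUBIC))
H=max(c.shape[0] for c in crops); crops=[cv2.copyMakeBorder(c,0,H-c.shape[0],0,0,cv2.BORDER_CONSTANT) for c in crops]
cv2.imwrite('pics/crop0.png',np.hstack(crops))
E
```

```text
scene rib [267 207  11   9  30] [271.9 211.2] [ 504.8 -122.2  102.5] ray76 [ 466.7 -129. ]
scene rib [302 247   7   9  52] [305.  251.1] [718.9  11.5 112.4] ray76 [672.6   6.5]
scene cover [260 207  16  14  31] [266.5 213.7] [ 512.6 -143.1   89.2] ray76 [ 484.5 -144.5]
scene cover [278 207  28  24  59] [293.2 217.6] [508.  -42.   89.8] ray76 [496.7 -52.1]
scene z>60 2940 ((619.2279052734375, -0.1581268310546875), (388.0140380859375, 223.41607666015625), 67.52277374267578)
side rib [269 201  17   8  38] [276.8 204.6] [ 507.  -120.5  102.9] ray76 [ 511.1 -145.7]
side rib [190 230   8   9  60] [193.7 233.8] [712.8  15.8 113.2] ray76 [725.9 -15.9]
side cover [245 198  49  39 221] [271.6 215. ] [ 513.5 -100.2   90.3] ray76 [ 521.4 -103.3]
side cover [189 229  10   6  16] [193.  230.8] [7.196e+02 1.000e-01 1.125e+02] ray76 [730.4 -26.8]
side z>60 4610 ((623.8169555664062, -2.5621490478515625), (385.84039306640625, 227.0474090576172), 64.2945556640625)
```

View pics/crop0.png

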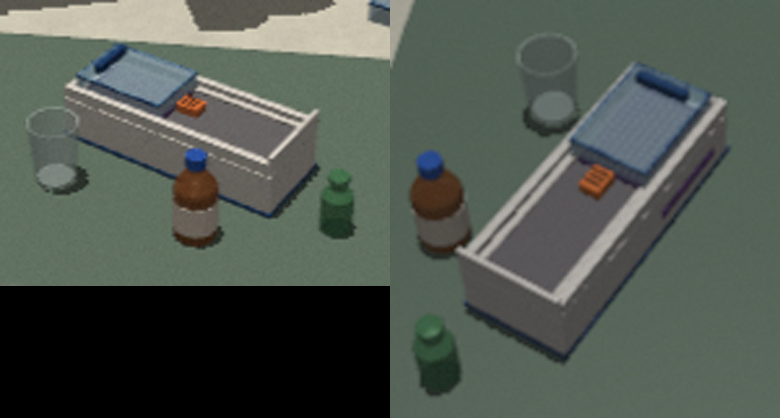

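The crop shows the blue cover on the dock, with its rib at the rear end (left crop (110,57), right crop (662,82)), and the orange tab beside it (left (190,105), right (597,180)). Beaker and bottle stand along one side, and the vial beyond the stop wall. Now the numbers for tab, stop wall and axis.

```bash
python3 - <<'E'
from h import *
pts=[]
for n,(u0,v0,u1,v1),skip in (('scene',(230,190,356,300),None),('side',(205,175,320,325),None)):
    f=load(n); P=cloud(f); hsv=cv2.cvtColor(f['pixels'],cv2.COLOR_RGB2HSV)
    box=np.zeros((420,560),bool); box[v0:v1,u0:u1]=1
    H,S,V=[hsv[...,i].astype(int) for i in range(3)]
    m=box&(H<15)&(S>150)&(V>120)&(P[...,2]>60)&(P[...,2]<90)&(P[...,1]<-20)
    v,u=np.nonzero(m); top=m&(P[...,2]>72); print(n,'tab',m.sum(),u.mean(),v.mean(),np.median(P[m],0).round(1),'ray77',ray(f,u.mean(),v.mean(),77).round(1))
    w=box&(S<60)&(P[...,2]>70)&(P[...,2]<92)&(P[...,0]<720)
    p=P[w]; print(n,'white top',len(p)); 
    r=cv2.minAreaRect(p[:,:2].astype(np.float32)); print(r, cv2.boxPoints(r).round(0).tolist())
    g=w&(P[...,2]>83); p=P[g]; print('wall',len(p),p.mean(0).round(1))
    # stop-wall direction
    if len(p)>5: print('walldir',cv2.fitLine(p[:,:2].astype(np.float32),cv2.DIST_HUBER,0,.01,.01).ravel().round(3))
    cm=box&(H>95)&(H<118)&(S>60)&(P[...,2]>84)&(P[...,2]<97)&(P[...,0]<600); p=P[cm]; r=cv2.minAreaRect(p[:,:2].astype(np.float32));print('cover',len(p),r)
    rm=box&(H>100)&(H<125)&(S>140)&(P[...,2]>97)&(P[...,0]<600); p=P[rm]; print('rib',len(p),p.mean(0).round(1),cv2.minAreaRect(p[:,:2].astype(np.float32)))
E
```

```text
scene tab 6 299.1666666666667 229.0 [563.2 -24.6  77. ] ray77 [561.1 -24.6]
scene white top 1218
((600.999755859375, -30.453521728515625), (316.7948303222656, 209.21505737304688), 73.5146713256836) [[456.0, -153.0], [656.0, -212.0], [746.0, 92.0], [546.0, 151.0]]
wall 481 [552.2 -62.9  88.3]
walldir [ 3.25000e-01  9.46000e-01  5.45317e+02 -6.29660e+01]
cover 157 ((524.02099609375, -86.24876403808594), (128.11717224121094, 96.08246612548828), 64.37042999267578)
rib 42 [ 509.2 -121.6  101.7] ((508.1842346191406, -123.54193115234375), (12.943208694458008, 57.78314208984375), 66.71630859375)
side tab 9 255.22222222222223 235.44444444444446 [557.  -23.8  76.2] ray77 [557.  -23.2]
side white top 1891
((606.3321533203125, -40.67486572265625), (302.2543029785156, 226.99432373046875), 63.908348083496094) [[438.0, -126.0], [642.0, -226.0], [775.0, 45.0], [571.0, 145.0]]
wall 819 [547.6 -55.7  88.6]
walldir [ 3.93000e-01  9.20000e-01  5.42236e+02 -5.37430e+01]
cover 297 ((523.730712890625, -85.88172912597656), (126.9952621459961, 93.7108154296875), 64.69554901123047)
rib 46 [ 505.2 -118.2  102.1] ((506.5245666503906, -118.61231231689453), (8.203761100769043, 57.02564239501953), 65.35143280029297)
```

```bash
cat >> h.py <<'E'
from scipy.spatial.transform import Rotation as R
def toolR(q): return R.from_quat([q[1],q[2],q[3],q[0]]).as_matrix()
def plan(target_tcp, ang_dock_y):
    "shift (units of 300 mm, tool axes) and rotvec (units of turn) to put tool at target, pointing down, tool y along +-dock y"
    o=manip.get_obs(); M=toolR(o['eef_rot']); s=M.T@(np.array(target_tcp)-o['position'])/300
    best=None
    for k in (0,np.pi):
        a=ang_dock_y+k; y=np.array([np.cos(a),np.sin(a),0]); z=np.array([0,0,-1.]); x=np.cross(y,z)
        r=R.from_matrix(M.T@np.stack([x,y,z],1)).as_rotvec()
        if best is None or np.linalg.norm(r)<np.linalg.norm(best): best=r
    print('pos',o['position'].round(1),'q',o['q'].round(2),'F',o['force'].round(1),'t',o['t']); print('shift',s.round(3),'rot',(best/2/np.pi).round(4),'\ntoolaxes cols',M.round(3).tolist())
E
python3 - <<'E'
from h import *
plan([545,-50,404],np.radians(64.5))
print(manip.grab_frame('wrist')['T_tool_cam'].round(2), manip.tips_ahead)
E
```

```text
pos [ 258.  -568.8  403.5] q [-1.21  0.31  1.64  0.    1.2  -0.07] F [-0.5  0.6  0.1] t 0.1
shift [-1.180e+00 -1.586e+00  1.000e-03] rot [-1.000e-04  3.000e-04 -1.114e-01] 
toolaxes cols [[0.413, -0.911, -0.001], [-0.911, -0.413, 0.002], [-0.002, -0.0, -1.0]]
[[  1.     0.    -0.    -0.29]
 [  0.     0.96   0.28 -70.51]
 [  0.    -0.28   0.96  32.09]
 [  0.     0.     0.     1.  ]] 173.4
```

```bash
python3 -m handwheel '[-0.13,-0.175,0,0,0,0,-0.2,-0.27,0,0,0,0,-0.28,-0.37,0,0,0,0,-0.36,-0.47,0,0,0,0,-0.394,-0.529,0,0,0,0]' 1 20
python3 -m handwheel '[-0.08,-0.105,0,0,0,0,-0.16,-0.21,0,0,0,0,-0.24,-0.315,0,0,0,0,-0.32,-0.42,0,0,0,0,-0.394,-0.529,0,0,0,0]'
python3 -m handwheel '[-0.08,-0.105,0,0,0,-0.018,-0.16,-0.21,0,0,0,-0.036,-0.24,-0.315,0,0,0,-0.054,-0.32,-0.42,0,0,0,-0.072,-0.392,-0.528,0,0,0,-0.09]'
python3 - <<'E'
from h import *
plan([545,-50,404],np.radians(64.5))
E
```

```text
t: 0.57
position: [354.2, -393.1, 404.0]
eef_rot: [-0.001, 0.841, -0.542, -0.001]
force: [0.6, 0.1, 0.7]
finger_gap: 25.7
t: 0.98
position: [449.7, -220.8, 404.5]
eef_rot: [0.0, 0.84, -0.542, -0.0]
force: [1.0, -0.7, 0.8]
finger_gap: 0.2
t: 1.4
position: [545.4, -48.1, 404.4]
eef_rot: [0.0, 0.959, -0.283, -0.0]
force: [0.3, -0.1, 0.7]
finger_gap: -0.3
pos [545.4 -48.1 404.4] q [-0.17  0.16  1.82 -0.    1.16  0.41] F [ 0.3 -0.1  0.7] t 1.4
shift [0.002 0.006 0.001] rot [ 0.      0.0001 -0.0204] 
toolaxes cols [[0.84, -0.543, -0.001], [-0.543, -0.84, 0.0], [-0.001, 0.0, -1.0]]
```

```bash
python3 -m handwheel '[0,0,0,0,0,-0.018,0,0,0,0,0,-0.0205,0,0,0,0,0,-0.0205]'
python3 - <<'E'
from h import *
o,f=grab('wrist'); cv2.imwrite('pics/w1.png',f['pixels'][...,::-1]); print(o['position'])
E
```

```text
t: 1.65
position: [545.0, -49.9, 404.1]
eef_rot: [0.0, 0.975, -0.224, -0.001]
force: [0.3, -0.7, -0.2]
finger_gap: 0.1
[545.01443298 -49.91651254 404.13281782]
```

View pics/w1.png

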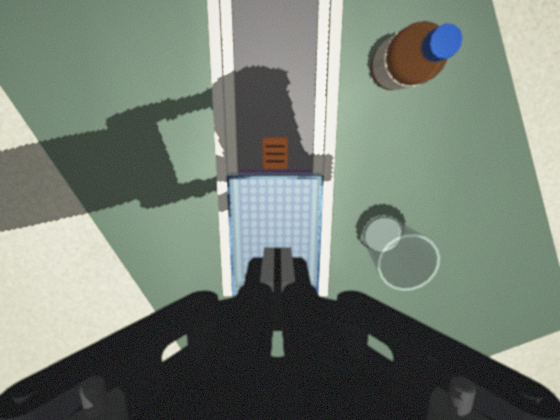

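The wrist view shows the tab at (275,153), the cover's front edge at row 175 and the rails nearly vertical in the picture. The shut fingertips are at (277,262).

```bash
cat >> h.py <<'E'
def wmeas(f,ztab=77):
    T=toolT(f); hsv=cv2.cvtColor(f['pixels'],cv2.COLOR_RGB2HSV); H,S,V=[hsv[...,i].astype(int) for i in range(3)]
    m=((H<16)&(S>170)&(V>60)).astype(np.uint8); m[:,350:]=0; m[260:]=0
    m=cv2.morphologyEx(m,cv2.MORPH_CLOSE,np.ones((5,5)))
    n,l,st,c=cv2.connectedComponentsWithStats(m); i=1+st[1:,4].argmax(); x,y,w,h=st[i,:4]
    print('tab box',st[i],'centre',ray(f,x+(w-1)/2,y+(h-1)/2,ztab,T).round(1),
      'size',[np.linalg.norm(ray(f,x,y,ztab,T)-ray(f,x+w,y,ztab,T)).round(1),np.linalg.norm(ray(f,x,y,ztab,T)-ray(f,x,y+h,ztab,T)).round(1)])
    return T,H,S,V
E
python3 - <<'E'
from h import *
f=load('wrist'); T,H,S,V=wmeas(f); P=cloud(f,T)
c=(H>95)&(H<120)&(S>70)&(V>80); c[:, 345:]=0; c[:165]=0;c[290:]=0; c[:,:215]=0
L=[];Rr=[]
for v in range(182,250,4):
    u=np.nonzero(c[v])[0]; L.append(ray(f,u.min(),v,90,T)); Rr.append(ray(f,u.max(),v,90,T))
for n,q in(('L',L),('R',Rr)):
    l=cv2.fitLine(np.float32(q),cv2.DIST_HUBER,0,.01,.01).ravel(); print(n,np.degrees(np.arctan2(l[1],l[0]))%180,l[2:].round(1))
L,Rr=np.array(L),np.array(Rr); print('width',np.linalg.norm(L-Rr,axis=1).round(1),'mid',((L+Rr)/2)[[0,-1]].round(1))
u=275; vs=np.nonzero(c[:,u])[0]; print('front row',vs.min(),ray(f,u,vs.min(),90,T).round(1))
# white outer guide lines above cover: right outer edges at z 76
for side,rng in(('l',range(200,236)),('r',range(312,348))):
    w=(S<50)&(V>150)&(P[...,2]>70)&(P[...,2]<82); ws=np.zeros_like(w); ws[2:150,rng.start:rng.stop]=w[2:150,rng.start:rng.stop]
    p=P[ws][:,:2]; l=cv2.fitLine(np.float32(p),cv2.DIST_HUBER,0,.01,.01).ravel(); print(side,len(p),np.degrees(np.arctan2(l[1],l[0]))%180,l[2:].round(1))
print('tipray z', np.nanmedian(P[20:60,270:280].reshape(-1,3),0))
E
```

```text
tab box [263 138  24  30 674] centre [559.4 -12.9] size [np.float64(22.4), np.float64(28.1)]
L 64.172905 [493.7 -49.4]
R 64.400536 [572.5 -85.4]
width [ 0.  86.5 86.8 88.  86.5  0.  86.2 86.5 85.9 87.2 87.5 86.9 87.2 86.6
 86.9 86.3 86.6] mid [[509.4 -17.2]
 [520.6 -93.8]]Traceback (most recent call last):
  File "<stdin>", line 10, in <module>
    return umr_minimum(a, axis, None, out, keepdims, initial, where)
ValueError: zero-size array to reduction operation minimum which has no identity
```

```bash
python3 - <<'E'
from h import *
plan([560.7,-10.2,265],np.radians(64.3))
E
```

```text
pos [544.8 -50.6 404.2] q [-0.17  0.16  1.82 -0.    1.16  0.28] F [-0.4  0.7 -1.1] t 1.7
shift [-0.011 -0.145  0.464] rot [ 0.0001  0.0002 -0.0008] 
toolaxes cols [[0.899, -0.438, -0.001], [-0.438, -0.899, -0.0], [-0.001, 0.001, -1.0]]
```

```bash
python3 -m handwheel '[-0.011,-0.12,0.02,0,0,0,-0.011,-0.145,0.15,0,0,0,-0.011,-0.145,0.28,0,0,0,-0.011,-0.145,0.4,0,0,0,-0.011,-0.145,0.464,0,0,0]'
python3 -m handwheel '[0,0,0.02,0,0,0,0,0,0.02,0,0,0]'
python3 - <<'E'
from h import *
plan([560.7,-10.2,238.4],np.radians(64.3))
o,f=grab('wrist'); cv2.imwrite('pics/w2.png',f['pixels'][...,::-1]); T,*_=wmeas(f)
E
```

```text
t: 2.12
position: [558.6, -10.8, 261.1]
eef_rot: [0.001, 0.974, -0.226, -0.004]
force: [-1.5, 0.0, -1.1]
finger_gap: 0.2
t: 2.28
position: [559.8, -10.9, 257.4]
eef_rot: [0.0, 0.974, -0.225, -0.002]
force: [0.1, 0.1, -0.3]
finger_gap: -0.1
pos [559.8 -10.9 257.4] q [-0.1   0.37  1.89 -0.    0.89  0.36] F [ 0.1  0.1 -0.3] t 2.2833
shift [ 0.002 -0.003  0.063] rot [ 0.0003  0.0007 -0.0009] 
toolaxes cols [[0.899, -0.439, -0.005], [-0.439, -0.899, 0.0], [-0.004, 0.002, -1.0]]Traceback (most recent call last):
  File "<stdin>", line 3, in <module>
  File "h.py", line 33, in wmeas
    T=toolT(f); hsv=cv2.cvtColor(f['pixels'],cv2.COLOR_RGB2HSV); H,S,V=[hsv[...,i].astype(int) for i in range(3)]
  File "h.py", line 19, in toolT
    q=f['o_rot']; T=np.eye(4); T[:3,:3]=R.from_quat([q[1],q[2],q[3],q[0]]).as_matrix(); T[:3,3]=f['o_pos']
      ~^^^^^^^^^
KeyError: 'o_rot'
```

View pics/w2.png

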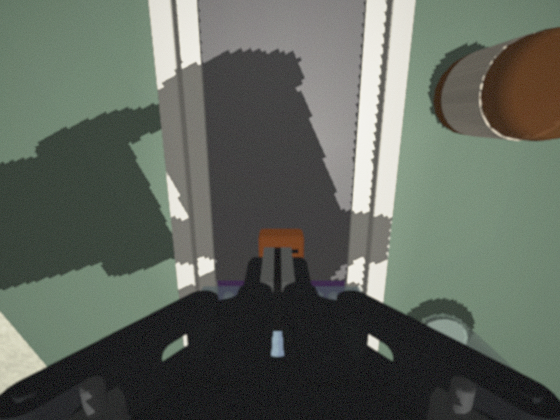

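The shut fingertips stand over the tab (orange visible at (281,240), just ahead of the tips), with the cover's front edge behind them at row 285. Pressing now.

```bash
python3 -m handwheel '[0.002,-0.003,0.02,0,0,0,0.002,-0.003,0.035,0,0,0,0.002,-0.003,0.045,0,0,0,0.002,-0.003,0.053,0,0,0,0.002,-0.003,0.06,0,0,0]'
python3 -m handwheel '[0,0,0.003,0,0,0,0,0,0.006,0,0,0,0,0,0.006,0,0,0,0,0,0.006,0,0,0]'
```

```text
t: 2.75
position: [563.5, -9.5, 243.1]
eef_rot: [-0.0, 0.975, -0.223, 0.003]
force: [2.2, -2.2, 3.5]
finger_gap: 0.2
t: 3.08
position: [562.6, -9.1, 240.1]
eef_rot: [-0.0, 0.975, -0.223, 0.001]
force: [3.0, -0.8, 4.1]
finger_gap: -0.1
```

```bash
python3 -m handwheel '[0,0,0.004,0,0,0,0,0,0.008,0,0,0,0,0,0.008,0,0,0,0,0,0.008,0,0,0,0,0,0.008,0,0,0]'
```

```text
t: 3.5
position: [562.8, -9.1, 239.3]
eef_rot: [-0.0, 0.975, -0.223, 0.001]
force: [0.1, -0.5, 14.0]
finger_gap: -0.2
```

```bash
python3 -m handwheel '[0,0,-0.1,0,0,0,0,0,-0.2,0,0,0,0,0,-0.3,0,0,0,0,0,-0.4,0,0,0,0,0,-0.4,0,0,0]'
python3 - <<'E'
from h import *
o,f=grab('wrist'); f=load('wrist'); T,H,S,V=wmeas(f,66); P=cloud(f,T)
m=(H<16)&(S>150)&(V>50); m[:,350:]=0; m[290:]=0
print('tab depth pts',m.sum(),np.nanmedian(P[m],0).round(1),np.nanpercentile(P[m][:,2],[10,90]).round(1),'shelf near',np.nanmedian(P[60:120,260:300].reshape(-1,3),0).round(1))
plan([488.3,-160.7,o['position'][2]],np.radians(64.3))
E
```

```text
t: 3.92
position: [563.3, -8.9, 362.3]
eef_rot: [-0.001, 0.975, -0.223, 0.003]
force: [0.9, 0.1, 0.8]
finger_gap: -0.2
tab box [262 194  24  30 669] centre [559.2 -12.9] size [np.float64(21.1), np.float64(27.8)]
tab depth pts 652 [559.6 -13.3  64.5] [63.7 65.4] shelf near [607.1  74.3  63.6]
pos [562.4  -8.9 359.7] q [-0.09  0.24  1.82  0.    1.08  0.36] F [-0.4 -0.2  0.2] t 3.9667
shift [-0.002  0.563 -0.01 ] rot [-0.0002 -0.0004 -0.0003] 
toolaxes cols [[0.9, -0.435, 0.003], [-0.435, -0.9, 0.0], [0.002, -0.002, -1.0]]
```

The tab reads 0.9 mm above the shelf, so it is fully in. Now I move over and behind the cover.

```bash
python3 -m handwheel '[-0.001,0.12,0,0,0,0,-0.001,0.25,0,0,0,0,-0.001,0.37,0,0,0,0,-0.002,0.49,0,0,0,0,-0.002,0.563,0,0,0,0]'
python3 -m handwheel '[0,0,0,0,0,0,0,0,0,0,0,0]'
python3 - <<'E'
from h import *
o,f=grab('wrist'); cv2.imwrite('pics/w3.png',f['pixels'][...,::-1])
plan([488.3,-160.7,173.4+76],np.radians(64.3))
E
```

```text
t: 4.38
position: [484.9, -162.2, 354.2]
eef_rot: [-0.0, 0.975, -0.224, -0.004]
force: [-0.1, 0.0, -0.1]
finger_gap: 0.2
t: 4.55
position: [486.3, -161.1, 354.8]
eef_rot: [-0.001, 0.974, -0.225, -0.003]
force: [-0.1, 1.0, 0.1]
finger_gap: 0.0
pos [ 487.  -160.4  355.2] q [-0.4   0.15  1.94  0.    1.06  0.05] F [-0.   0.6  0.1] t 4.6
shift [ 0.006 -0.001  0.353] rot [-0.0001  0.0008 -0.0006] 
toolaxes cols [[0.9, -0.437, -0.004], [-0.437, -0.9, 0.003], [-0.005, -0.001, -1.0]]
```

View pics/w3.png

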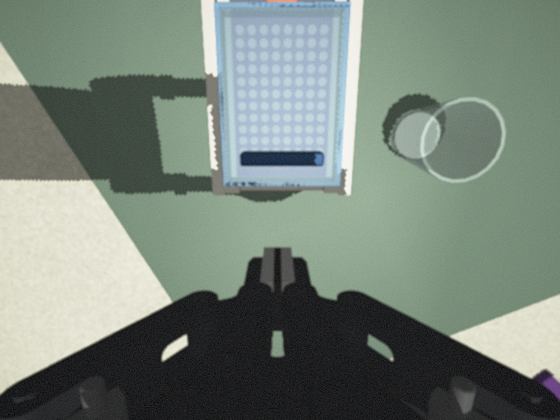

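The cover is still seated, with its rib at (282,158) and rear edge at row 185. The fingertips are behind it and the way down is free. I descend and then push along tool −y.

```bash
python3 -m handwheel '[0.006,0,0.1,0,0.001,-0.0006,0.006,0,0.2,0,0.001,-0.0006,0.006,0,0.3,0,0.001,-0.0006,0.006,0,0.353,0,0.001,-0.0006,0.006,0,0.353,0,0.001,-0.0006]'
python3 -m handwheel '[0,0,0,0,0,0,0,0,0,0,0,0]'
python3 - <<'E'
from h import *
plan([488.3,-160.7,173.4+76],np.radians(64.3))
E
```

```text
t: 5.02
position: [487.3, -159.1, 246.3]
eef_rot: [-0.001, 0.975, -0.221, -0.003]
force: [-0.4, -0.2, 0.3]
finger_gap: -0.1
t: 5.18
position: [490.5, -161.1, 252.0]
eef_rot: [0.001, 0.975, -0.221, 0.003]
force: [1.0, -0.4, 0.4]
finger_gap: -0.0
pos [ 490.5 -161.1  252. ] q [-0.4   0.31  1.99 -0.    0.83  0.04] F [ 1.  -0.4  0.4] t 5.1833
shift [-0.007  0.002  0.009] rot [-0.     -0.0011  0.0005] 
toolaxes cols [[0.902, -0.431, 0.006], [-0.431, -0.902, -0.003], [0.007, -0.0, -1.0]]
```

```bash
python3 -m handwheel '[-0.004,-0.02,0.005,0,0,0,-0.004,-0.04,0.005,0,0,0,-0.004,-0.06,0.005,0,0,0,-0.004,-0.08,0.005,0,0,0,-0.004,-0.1,0.005,0,0,0]'
python3 - <<'E'
from h import *
plan([560.2,-11.1,173.4+76],np.radians(64.3))
E
```

```text
t: 5.6
position: [502.1, -133.7, 250.7]
eef_rot: [0.001, 0.975, -0.221, 0.004]
force: [-0.1, -1.6, 1.2]
finger_gap: 0.1
pos [ 502.1 -133.7  250.7] q [-0.34  0.31  1.99 -0.    0.83  0.1 ] F [-0.1 -1.6  1.2] t 5.6
shift [-0.002 -0.452  0.004] rot [ 0.     -0.0012  0.0003] 
toolaxes cols [[0.902, -0.432, 0.007], [-0.432, -0.902, -0.003], [0.008, 0.0, -1.0]]
```

```bash
python3 -m handwheel '[0,-0.025,0.001,0,0,0,0,-0.05,0.001,0,0,0,0,-0.075,0.001,0,0,0,-0.001,-0.1,0.002,0,0,0,-0.001,-0.125,0.002,0,0,0]'
python3 -m handwheel '[0,-0.025,0,0,0,0,0,-0.05,0,0,0,0,0,-0.075,0,0,0,0,0,-0.1,0,0,0,0,0,-0.125,0,0,0,0]'
python3 - <<'E'
from h import *
o,f=grab('scene'); o,g=grab('side')
c=[cv2.resize(f['pixels'][190:290,230:380],(400,267)),cv2.resize(g['pixels'][175:325,180:330],(400,400))]
c[0]=cv2.copyMakeBorder(c[0],0,133,0,0,cv2.BORDER_CONSTANT); cv2.imwrite('pics/push.png',np.hstack(c)[...,::-1])
plan([560.2,-11.1,173.4+76],np.radians(64.3))
E
```

```text
t: 6.02
position: [517.8, -99.4, 249.2]
eef_rot: [0.001, 0.975, -0.222, 0.003]
force: [-0.2, -0.9, -0.5]
finger_gap: -0.4
t: 6.43
position: [534.0, -65.7, 249.2]
eef_rot: [0.001, 0.975, -0.222, 0.003]
force: [-0.3, -1.0, 0.2]
finger_gap: -0.1
pos [534.1 -65.2 249.2] q [-0.2   0.35  1.94 -0.    0.85  0.24] F [ 0.1 -0.8  0.2] t 6.5333
shift [ 0.001 -0.2   -0.001] rot [-0.0001 -0.001   0.0004] 
toolaxes cols [[0.902, -0.431, 0.006], [-0.431, -0.902, -0.002], [0.006, -0.001, -1.0]]
```

View pics/push.png

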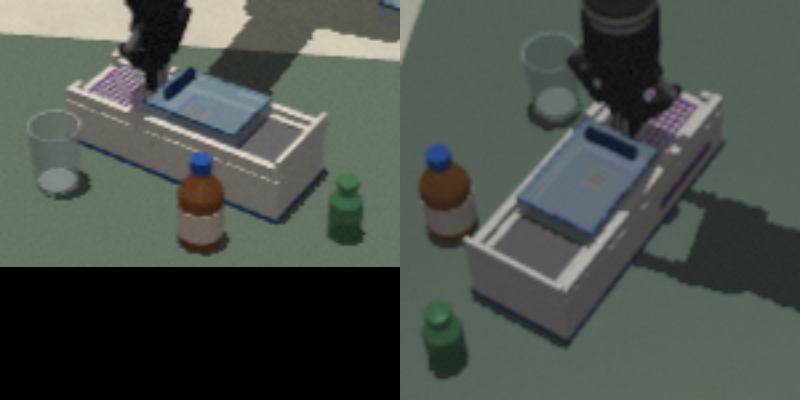

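The cover slides straight and flat: left crop (210,105), right (588,180). The tips behind it are uncovered, and the bottle, beaker and vial look undisturbed.

```bash
python3 -m handwheel '[0,-0.025,0,0,0,0,0,-0.05,0,0,0,0,0,-0.075,0,0,0,0,0,-0.1,0,0,0,0,0,-0.12,0,0,0,0]'
python3 -m handwheel '[0,-0.015,0,0,0,0,0,-0.03,0,0,0,0,0,-0.045,0,0,0,0,0,-0.06,0,0,0,0,0,-0.07,0,0,0,0]'
python3 - <<'E'
from h import *
d=np.array([.4337,.9011]); e=np.array([d[1],-d[0]]); org=np.array([559.4,-12.9])-4*d
print('finger dock y',(manip.get_obs()['position'][:2]-org)@d,manip.get_obs()['force'].round(1))
for n,(u0,v0,u1,v1) in (('scene',(230,190,380,300)),('side',(180,175,320,325))):
    o,f=grab(n); P=cloud(f); hsv=cv2.cvtColor(f['pixels'],cv2.COLOR_RGB2HSV); H,S,V=[hsv[...,i].astype(int) for i in range(3)]
    Y=(P[...,:2]-org)@d; X=(P[...,:2]-org)@e; z=P[...,2]
    m=(abs(X)<52)&(abs(Y)<150)&(H>95)&(H<120)&(S>60)&(z>84)&(z<97)
    print(n,m.sum(),'cover y',np.percentile(Y[m],[1,99]).round(1),'x',np.percentile(X[m],[1,99]).round(1),'z',np.percentile(z[m],[5,50,95]).round(1))
    m=(abs(X)<45)&(abs(Y)<150)&(H>100)&(H<125)&(S>140)&(z>98)&(z<112); print('rib',m.sum(),Y[m].mean(),X[m].mean())
E
```

```text
t: 6.95
position: [549.5, -33.0, 249.2]
eef_rot: [0.001, 0.975, -0.222, 0.003]
force: [0.6, -0.3, -0.8]
finger_gap: -0.0
t: 7.37
position: [558.5, -14.5, 249.3]
eef_rot: [0.001, 0.975, -0.222, 0.003]
force: [0.1, -0.6, 0.3]
finger_gap: 0.4
finger dock y 2.144702736183524 [ 0.1 -0.6  0.3]
scene 194 cover y [ 14.8 138.9] x [-49.5  46.1] z [85.9 89.6 93.2]
rib 36 39.177375113046274 1.3144778212990944
side 324 cover y [ 14.9 139.1] x [-48.  43.] z [85.7 89.9 94.5]
rib 46 39.13115523270685 -2.9594148730399246
```

The cover's centre is at dock y of about 77 mm, flat, inside the 60–90 band. Now I back off and rise.

```bash
python3 -m handwheel '[0,0.03,0,0,0,0,0,0.07,0,0,0,0,0,0.07,-0.1,0,0,0,0,0.07,-0.22,0,0,0,0,0.07,-0.34,0,0,0]'
python3 -m handwheel '[0,0.2,-0.1,0,0,0,0,0.2,-0.1,0,0,0,0,0.2,-0.1,0,0,0,0,0.2,-0.1,0,0,0,0,0.2,-0.1,0,0,0]'
python3 - <<'E'
from h import *
d=np.array([.4337,.9011]); e=np.array([d[1],-d[0]]); org=np.array([559.4,-12.9])-4*d; cr=[]
for n,(u0,v0,u1,v1) in (('scene',(230,190,380,300)),('side',(180,175,330,325))):
    o,f=grab(n); P=cloud(f); hsv=cv2.cvtColor(f['pixels'],cv2.COLOR_RGB2HSV); H,S,V=[hsv[...,i].astype(int) for i in range(3)]
    Y=(P[...,:2]-org)@d; X=(P[...,:2]-org)@e; z=P[...,2]
    m=(abs(X)<52)&(abs(Y)<150)&(H>95)&(H<120)&(S>60)&(z>84)&(z<97)
    A=np.c_[X[m],Y[m],np.ones(m.sum())]; s=np.linalg.lstsq(A,z[m],rcond=None)[0]
    print(n,m.sum(),'cover y',np.percentile(Y[m],[1,99]).round(1),'x',np.percentile(X[m],[1,99]).round(1),'z',np.median(z[m]).round(1),'slopes',s[:2].round(3))
    cr.append(cv2.copyMakeBorder(cv2.resize(f['pixels'][v0:v1,u0:u1],None,fx=2.6,fy=2.6),0,int(390-2.6*(v1-v0)),0,0,cv2.BORDER_CONSTANT))
cv2.imwrite('pics/end.png',np.hstack(cr)[...,::-1]); print(o['position'],o['force'],o['t'])
E
```

```text
t: 7.88
position: [547.2, -35.0, 351.0]
eef_rot: [0.001, 0.975, -0.222, 0.001]
force: [0.6, -0.1, -0.1]
finger_gap: -0.1
t: 8.3
position: [521.9, -88.1, 380.6]
eef_rot: [0.0, 0.975, -0.222, 0.002]
force: [-0.1, -0.1, -0.1]
finger_gap: -0.1
scene 196 cover y [ 14.7 139.3] x [-49.3  46.6] z 89.6 slopes [ 0.005 -0.014]
side 321 cover y [ 14.9 139.3] x [-47.7  42.9] z 89.8 slopes [-0.002 -0.014]
[522.01329717 -87.63654101 380.15708042] [-0.02023753 -0.33997539 -0.79927963] 8.35
```

View pics/end.png

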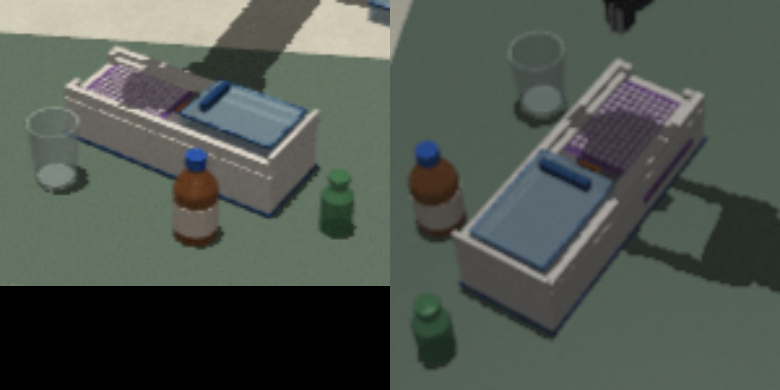

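The cover lies flat on the shelf near the stop wall (left crop (248,112), right (540,205)). The tips are exposed, the gripper is clear, and the bystanders stand where they were.

```bash
python3 -c "
from workcell import manip
print(manip.job_done())"
```

```text
the job is handed in; nothing more can be done
None
```

The job is done and handed in at about 8.4 s; the hand-in gave no verdict. I pressed the orange tab with the shut fingertips until it hit its hard stop. Then I pushed the cover by its rear face along the guides onto the parking shelf, and backed the gripper clear.

What my last checks showed:
- **Tab:** the force rose from 4 N to 14 N at the stop. The camera's depth reading put its top 0.9 mm above the shelf, which matches fully in. I measured this before the push, not after it.
- **Cover:** its centre is at dock y of about 77 mm, inside the 60–90 mm band, with its top at z about 90 mm. The fitted slope is 0.014 rad or less. Both cameras agree, and it did not move when the gripper backed off.
- **Sideways position:** the two views put the cover's centre at dock x of about −1.4 and −2.4 mm, within calibration error and the 8 mm limit. They differ more on the rib (+1.3 and −3.0 mm), but it is only a few dozen pixels.
- **Bystanders:** the bottle, beaker and vial look unmoved in the final picture. I judged that by eye and did not measure it.
- **Robot:** the gripper is clear of everything and the wrist force is under 1 N.

No check failed.

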